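Tighten the corer chuck and hold the sprung speed dial at its third click

TASK

On the bench fruit corer, turn the upright chuck's sleeve clockwise until all three jaws grip the loose coring bit firmly, then let go of the sleeve. Then turn the sprung dial on the control box clockwise past its first and second clicks to the third mark, not on towards its end stop, and keep holding it there: the program finishes while the gripper is still holding the dial against its spring. Do not start the dial before the bit is tight, and leave the other things on the table where they are.

Things in the scene. Friction and masses are not known exactly. Their poses are not given: they have to be found in the camera images.
- corer: Bench fruit corer: fixed white motor base 130 x 130 x 50 mm, upright steel three-jaw chuck at its centre. Origin: centre of its underside, on the table; z up, x and y follow its yaw. Stands left or right of the control box. Inside the sleeve the three jaw tips reach 102 mm above the table and the bit in the middle reaches 120 mm, so the bit stands between fingers that grip the sleeve from above.
- sleeve_grip (a point): Point on the chuck's vertical axis at the height to grip the sleeve: 86 mm above the table, 14 mm below the sleeve's top. The sleeve is a knurled steel ring, 56 mm outside diameter, from 60 to 100 mm above the table; nothing beside it stands above 54 mm. z up; x and y follow the corer's yaw and do not turn with the sleeve.
- sleeve_turn (a joint): Turn of the chuck sleeve, rad: 0 is jaws open; grows clockwise seen from above; starts between 0 and 0.35. The jaws reach the bit at about 1.15; the stop at 1.5 is fully tight (turn firmly until it goes no further). Free turning takes about 0.2 N m, the last part up to 0.6 N m. It stays tight when let go, easing back a little (then reads about 1.3).
- bit_mid (a point): Centre, half-way up, of the loose coring bit: an aluminium pin 60 mm tall, shank 12 mm in diameter and 46 mm long below a crown 16 mm wide and 14 mm long. It stands loosely upright on the chuck's inner floor, up to 2 mm off the axis, its middle 90 mm above the table. z is along the bit. The jaws centre it.
- bit: The same coring bit, origin at the centre of its foot; z along the bit.
- jaw0: Chuck jaw: dark steel block 10 x 8 x 36 mm inside the sleeve, on the corer's own +x side. It slides level towards the axis as the sleeve turns. Its origin lies on the chuck axis, shifted by its travel (at most 5 mm).
- jaw1: Second jaw, the same, 120 degrees anticlockwise (from above) of the first.
- jaw2: Third jaw, the same, 240 degrees anticlockwise of the first.
- control: Control box: fixed steel box 130 x 130 x 50 mm, grey top plate, black dial in the middle of its top. Origin: centre of its underside, on the table; z up, x and y follow its yaw. Four white marks on the plate around the dial show rest (the shortest mark, at the -x side), first, second and third position, each mark longer than the one before.
- dial_grip (a point): Point on the dial's axis (vertical) at the height to grip, 80 mm above the table. Dial: disc 52 mm in diameter, its top 60 mm above the table, with an upright bar across it 48 mm long, 14 mm thick, from 60 to 94 mm. x and y follow the box and do not turn with the dial. At rest the bar lies along x, its white pointer at the -x end: fingers that close along y grip its flat sides.
- dial_turn (a joint): Turn of the dial, rad: 0 at rest, grows clockwise seen from above. Clicks (detents) at 0.4, 0.8 and 1.2; the third mark is 1.2; end stop at 1.5. A spring always returns it to 0 when let go, no click keeps it: about 0.06 N m at rest rising to 0.16 N m at the third click, with a ripple of 0.03 N m from the clicks.
- sleeve: The sleeve ring itself: origin on its axis at its underside, 60 mm above the table; its frame turns with it.
- dial: The dial itself: origin on its axis at its underside, 52 mm above the table; its frame turns with it.
- tin: Bystander: empty loose fluted tart tin, 74 mm wide, 26 mm tall, origin under its centre; stands between the corer and the control box.
- bowl: Bystander: loose steel mixing bowl, 160 mm wide, 75 mm tall, to the left.
- jug: Bystander: loose aluminium measuring mug, 84 mm wide, 100 mm tall, to the right.
- spoon: Bystander: loose steel spoon lying near the robot, to the right.
- brush: Bystander: loose pastry brush lying near the robot, to the left.
- timer: Bystander: loose round white kitchen timer, 72 mm wide, 48 mm tall, in front of the robot; not the dial to turn.
- jar: Bystander: loose glass jar with a steel lid, 70 mm wide, 90 mm tall, to the right.
Mind the look-alikes: they are no part of the job. What is shaped like the corer but yellow is not meant.

How it is judged:
By the outcome, as a careful person would: the job done as asked, in the order asked, and still so for the second after the job is handed in, while the arm keeps its last pose, push and grip.
It also fails if it takes over 48 s, if anything falls off the work surface, if the arm or the gripper's body presses on something with over 40 N, if the wrist force passes 120 N, or if a joint passes its speed limit or range.

ROBOT

A 6-joint arm with a two-finger parallel gripper is mounted at the origin on the work surface. World frame = base frame: x ahead of the robot, y to its left, z up, the work surface at z = 0. Lengths are in mm, angles in rad, forces in N, time in s.
With the tool pointing down it reaches from about 250 to 775 mm from the base axis. Payload 8.9 kg.
Tool frame: the origin (TCP) lies on the centre line of the jaws, within the pads' length; the fingertips stand 8 mm ahead of it and the grasp point (between the pads) lies 11 mm behind it; z points along the fingers, y is the direction in which the jaws open and shut (so a half turn about z gives the same grasp; the last joint's range is limited). The gripper opens to 85 mm and grips with 20 to 120 N. Pads are 22 mm wide; open, the fingers measure 114 mm over their backs; the gripper's body (76 mm by 85 mm) begins 54 mm behind the grasp point. The pads swing forward as they close: fully open they stand 13 mm farther back than shut.
Start: joints at [1.181, 0.291, -0.153, 1.127, 0, 1.431], TCP at [130.288, 508.575, 239.305] pointing down, gripper open.
Joint ranges: [-2.52, 2.52], [-0.91, 1.74], [-1.3, 1.37], [-1.96, 2.02], [-1.52, 1.47], [-3.14, 3.14]. Speed limits (rad/s): [2.22, 2.22, 2.79, 3.14, 3.14, 3.14].

INTERFACE

Orientations are given as a unit quaternion [w, x, y, z].
In Python, from cell import state, grab_frame, finish_job gives the robot as it stands.
- The arm moves only by the tool arm_command, never from a script. Its arguments are lists of equal length, an entry for each row: "claw": the closure, from 0 (fully open) to 1 (shut); "dp": the shift along the tool's x, y, z in mm, a list of three; "twist": the turn, a rotation vector about the tool's x, y, z in degrees, a list of three. A call has 1 to 10 rows; each row shifts and turns the pose as measured when the row begins, along the tool's axes as they then stand; what a row does not reach is not made up. A row lasts 1/8 s, in which the tool goes at most 62.5 mm and 10.7 degrees, less where a joint would pass 70% of its speed; a pose out of reach is approached as far as the arm can. A call with a gripper value outside its range is refused whole. The fingers move at their own pace and stop on an object; "force" is the grip in N (left out, the last holds). Time passes only in rows, so rows that do not move let the fingers close. It gives the time, the measured TCP pose, the force and the opening at its end, in the units of the state.
- state(): the state, without advancing time (a new reading comes with each control period).
- grab_frame(name): name is "scene" or "top" or "wrist"; returns a dict with "img" (480x640x3 uint8, red, green, blue), "vertical_fov" (degrees; the focal length in pixels is half the picture's height over the tangent of half this angle, whatever the lens; pixels are square), "cx", "cy" (the principal point, pixels), "origin" and "rotation" of the camera in the world; the wrist camera has in their place "T_tool_cam" (4x4, takes a point from camera to tool coordinates, whose origin is the TCP and whose axes are the flange's). Camera axes: x right, y down, z forward; pixel columns grow to the right and rows downward; lengths in mm; the calibration is good to about 2 mm. A picture is of the moment at which its call begins: read the wrist's pose just before it. There is no depth.
- finish_job(): hands the job in, once; it reports no verdict.
The state is a dict: "clock": time; "joint_pos": joint angles; "joint_velocities": joint speeds; "tau": joint torques, N m; "position": TCP position; "tool_rot": TCP orientation; "force": force on the tool from outside, world axes, zero at the start; "torque": the same for the moment, N m; "grip_width": opening from 0.0 (shut) to 1.0 (fully open).
Only numpy, scipy, OpenCV 4.12 (cv2) and the standard library are available. Lean on these libraries where they do the work, as an engineer would, in place of code of your own. Each camera call takes 0.05 s, during which the arm holds its last target.

## Working session

There is one attempt and no reset: what is moved stays moved. The work goes in short steps, Python scripts to look and compute and a tool call to move; the robot and the scene stay as the last step left them, time stands still between calls to the robot, and variables do not carry over. Pictures are saved under pics/ and viewed, and the job is handed in when it is done.

Besides the shell and the picture viewer there is one more tool, called after "Emit:" by a JSON object that holds its "api" and its "payload". arm_command: Moves the arm, as the interface text tells. Its arguments: {"type":"object","properties":{"claw":{"type":"array","items":{"type":"number"}},"dp":{"type":"array","items":{"type":"array","items":{"type":"number"}}},"twist":{"type":"array","items":{"type":"array","items":{"type":"number"}}},"force":{"type":"number"}},"required":["claw","dp","twist"]}

```bash
mkdir -p pics; ls
python3 - <<'E'
from cell import state, grab_frame
import cv2
s=state();print(s)
for n in ("scene","top","wrist"):
    f=grab_frame(n);cv2.imwrite(f"pics/{n}0.png",f["img"][:,:,::-1]);print(n,{k:v for k,v in f.items() if k!="img"})
E
```

```text
pics
{'clock': 0.0, 'joint_pos': array([ 1.18069624e+00,  2.91247361e-01, -1.54100815e-01,  1.12668332e+00,
       -2.24015381e-05,  1.43145967e+00]), 'joint_velocities': array([-0.00012661,  0.00147684, -0.00060381,  0.00126436,  0.00183745,
       -0.00030088]), 'tau': array([-1.69945924e-03, -5.37142146e+01,  3.31373048e+01,  1.60488562e-02,
       -4.80808490e-05,  1.14810007e-06]), 'position': array([130.1410711 , 508.19429023, 238.75891011]), 'tool_rot': array([-1.50772634e-04,  1.25053431e-01,  9.92149816e-01, -5.99002231e-04]), 'force': array([ 0.32979158,  0.51809567, -0.46922159]), 'torque': array([-0.02143987, -0.01607494,  0.09419954]), 'grip_width': 1.0001928890370086}
scene {'vertical_fov': 54.045312956442636, 'cx': 322.87944106658813, 'cy': 238.4202886980439, 'origin': array([ 887.67784479,  680.42846628, 1193.90894611]), 'rotation': array([-0.09143851,  0.25089771,  0.91462638, -0.30355877])}
top {'vertical_fov': 51.638188253020644, 'cx': 312.26077939594956, 'cy': 236.66701106113553, 'origin': array([ 228.97965808,   -8.29075249, 1343.45689845]), 'rotation': array([-0.06236266,  0.70770444, -0.70067915,  0.06568144])}
wrist {'vertical_fov': 71.8646579293788, 'cx': 321.10643070178213, 'cy': 235.71790689405583, 'T_tool_cam': array([[ 9.57193725e-04, -9.53138247e-01, -3.02533578e-01,
         7.67458082e+01],
       [ 9.99999505e-01,  8.30441191e-04,  5.47601995e-04,
         2.40404445e+00],
       [-2.70704060e-04, -3.02533953e-01,  9.53138570e-01,
        -1.34352332e+02],
       [ 0.00000000e+00,  0.00000000e+00,  0.00000000e+00,
         1.00000000e+00]])}
```

View pics/scene0.png

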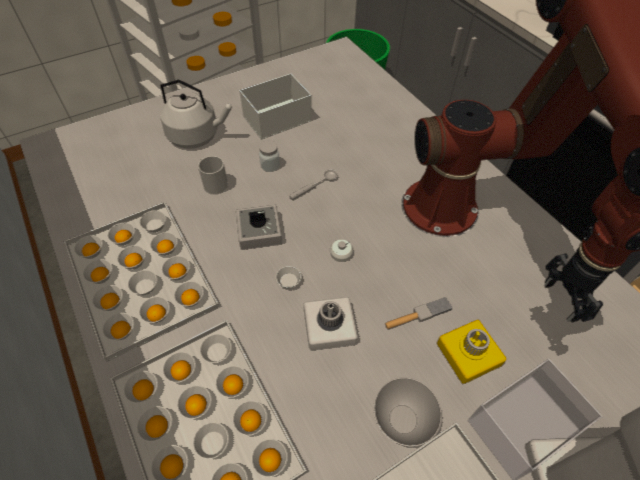

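View pics/top0.png

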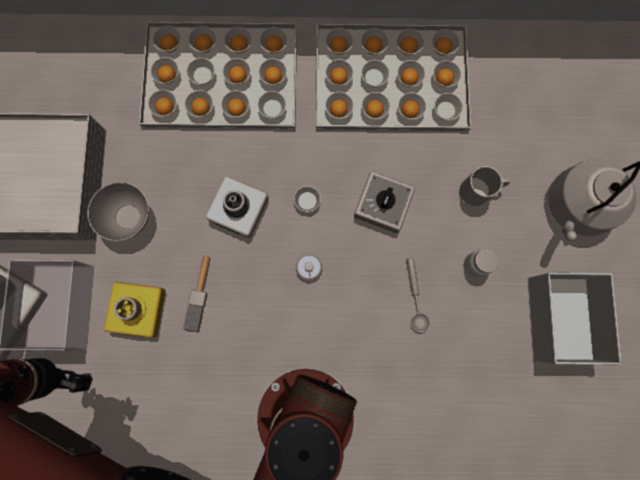

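View pics/wrist0.png

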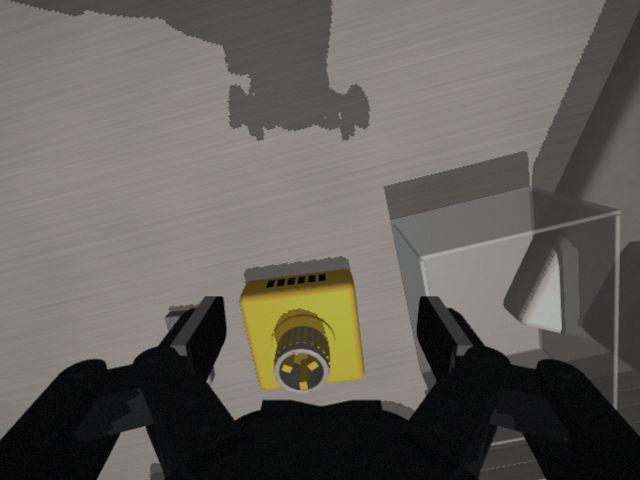

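The top view shows the white corer near (237,207), the control box near (385,203) and the tin between them at (307,200). The yellow decoy is at (135,310). Next I'll measure them.

```bash
cat > h.py <<'E'
import numpy as np,cv2
from scipy.spatial.transform import Rotation as R
from cell import state, grab_frame
def rot(q): return R.from_quat(np.r_[q[1:],q[0]]).as_matrix()
def cam(f,s=None):
    K=240/np.tan(np.radians(f["vertical_fov"])/2)
    if "origin" in f: M=rot(f["rotation"]);o=np.array(f["origin"])
    else:
        T=np.eye(4);T[:3,:3]=rot(s["tool_rot"]);T[:3,3]=s["position"];T=T@f["T_tool_cam"];M=T[:3,:3];o=T[:3,3]
    return K,f["cx"],f["cy"],M,o
def plane(c,px,z):
    K,cx,cy,M,o=c;px=np.atleast_2d(px).astype(float)
    d=np.c_[(px[:,0]-cx)/K,(px[:,1]-cy)/K,np.ones(len(px))]@M.T
    return o+d*((z-o[2])/d[:,2])[:,None]
def proj(c,p):
    K,cx,cy,M,o=c;q=(np.atleast_2d(p)-o)@M
    return np.c_[cx+K*q[:,0]/q[:,2],cy+K*q[:,1]/q[:,2]]
def save(img,n): cv2.imwrite("pics/"+n,img[:,:,::-1])
E
python3 - <<'E'
from h import *
f=grab_frame("top");c=cam(f);im=f["img"]
print(plane(c,[[237,207],],50),plane(c,[[233,203]],100),plane(c,[[385,203]],50),plane(c,[[386,200]],94))
a=cv2.resize(im[165:245,195:275],(400,400),interpolation=2);b=cv2.resize(im[165:245,345:425],(400,400),interpolation=2)
save(np.hstack([a,b]),"topcrop.png")
f=grab_frame("scene");im=f["img"]
a=cv2.resize(im[285:365,290:370],(400,400),interpolation=2);b=cv2.resize(im[190:270,220:300],(400,400),interpolation=2)
save(np.hstack([a,b]),"scenecrop.png")
E
```

```text
[[544.81412599 189.05923295  50.        ]] [[543.09124097 192.1244768  100.        ]] [[ 560.16390034 -207.80521928   50.        ]] [[ 556.95267991 -203.75496403   94.        ]]
```

View pics/topcrop.png

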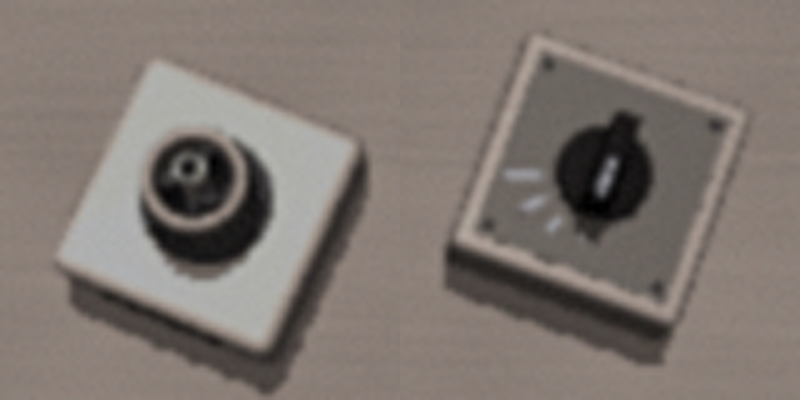

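View pics/scenecrop.png

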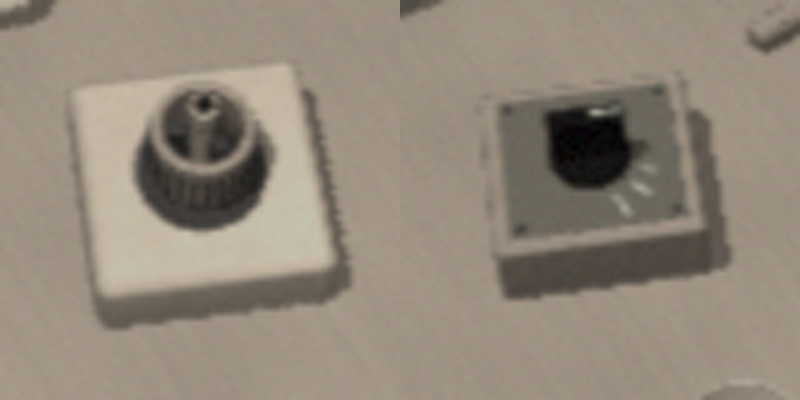

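The enlarged crops show the corer, with its bit, at about (544,190). The dial's bar lies along the box x axis at about -20° yaw, with its marks running clockwise. I'll move over the corer at the present height.

Emit:
{"api": "arm_command", "payload": {"claw": [0,0,0,0,0,0,0,0,0,0], "dp": [[-48,-20.5,0],[-48,-20.5,0],[-48,-20.5,0],[-48,-20.5,0],[-48,-20.5,0],[-48,-20.5,0],[-48,-20.5,0],[-48,-20.5,0],[-48,-20.5,0],[-48,-20.5,0]], "twist": [[0,0,0],[0,0,0],[0,0,0],[0,0,0],[0,0,0],[0,0,0],[0,0,0],[0,0,0],[0,0,0],[0,0,0]], "force": 100}}

```text
clock: 1.5
position: [555.4, 183.8, 238.7]
tool_rot: [0.0, 0.122, 0.993, 0.001]
force: [0.6, -0.1, 0.5]
grip_width: 1.0
```

Run:
```python
from h import *
s=state();print(s["clock"],s["position"],s["joint_pos"],rot(s["tool_rot"])[:,1])
f=grab_frame("wrist");save(f["img"],"w1.png")
c=cam(f,s);print(proj(c,[[544,190,100],[544,190,50]]))
```

```text
1.5 [555.41524979 183.81431783 238.74073525] [0.19399398 0.40513966 0.01234376 1.17689621 0.00124583 0.43790257] [0.24149602 0.9704005  0.00159651]
[[321.6869665  210.22812863]
 [321.50791794 198.61249198]]
```

View pics/w1.png

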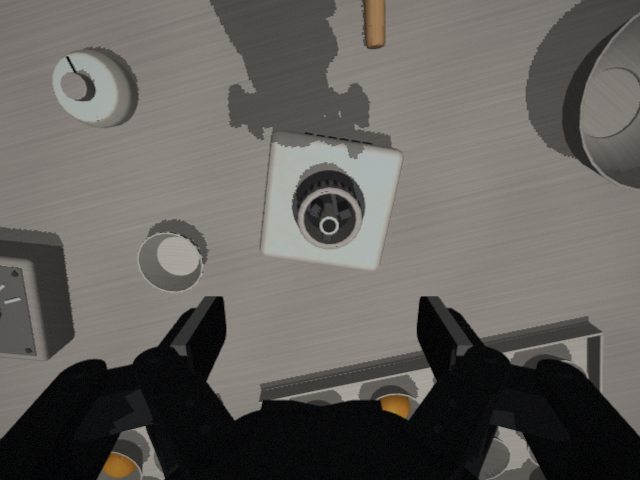

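The wrist view shows the sleeve's ring around (330,218), with the bit at (329,226) standing among the open jaws. I'll fit an ellipse to the ring.

Run:
```python
from h import *
s=state();f=grab_frame("wrist");c=cam(f,s);im=f["img"]
# base top: bright face
g=cv2.cvtColor(im,cv2.COLOR_RGB2GRAY)
v=cv2.resize(im[120:285,250:415],(600,600),interpolation=cv2.INTER_CUBIC);save(v,"w1c.png")
hsv=cv2.cvtColor(im,cv2.COLOR_RGB2HSV)
m=((g>150)).astype(np.uint8);m[:120]=0;m[285:]=0;m[:,:250]=0;m[:,415:]=0
cs,_=cv2.findContours(m,0,2);k=max(cs,key=cv2.contourArea);r=cv2.minAreaRect(k)
bp=plane(c,cv2.boxPoints(r),50);print("box",bp.mean(0),bp, cv2.contourArea(k))
# ring + dark sleeve outline within white
m2=((g<150)).astype(np.uint8);
roi=np.zeros_like(m2);roi[165:255,285:375]=1
for z,n in((100,"sil"),):
  cs,_=cv2.findContours(m2&roi,1,2)
  for k in sorted(cs,key=cv2.contourArea)[-4:]:
    if len(k)>15:
        e=cv2.fitEllipse(k);print(e,plane(c,[e[0]],100),cv2.contourArea(k))
print(proj(c,[[544+28,190,100]])-proj(c,[[544,190,100]]))
```

```text
box [554.58209084 196.61247956  50.        ] [[585.75473636 112.67417846  50.        ]
 [475.99985737 162.26737026  50.        ]
 [519.82665964 274.24638865  50.        ]
 [636.74710999 237.26198086  50.        ]] 13660.5
((342.767578125, 203.73069763183594), (32.28419876098633, 48.49275207519531), 139.18934631347656) [[547.83667109 204.35203212 100.        ]] 184.5
((332.4966735839844, 217.98878479003906), (18.940288543701172, 19.62737464904785), 90.94612884521484) [[557.73168874 193.12880362 100.        ]] 285.0
((331.0021057128906, 212.87319946289062), (53.23458480834961, 56.27314758300781), 154.0591278076172) [[553.08365639 192.94612065 100.        ]] 292.0
((331.0024719238281, 199.986083984375), (72.30094146728516, 84.20886993408203), 169.83038330078125) [[542.33855222 195.54186893 100.        ]] 4593.5
[[ 7.79594084 30.91088987]]
```

View pics/w1c.png

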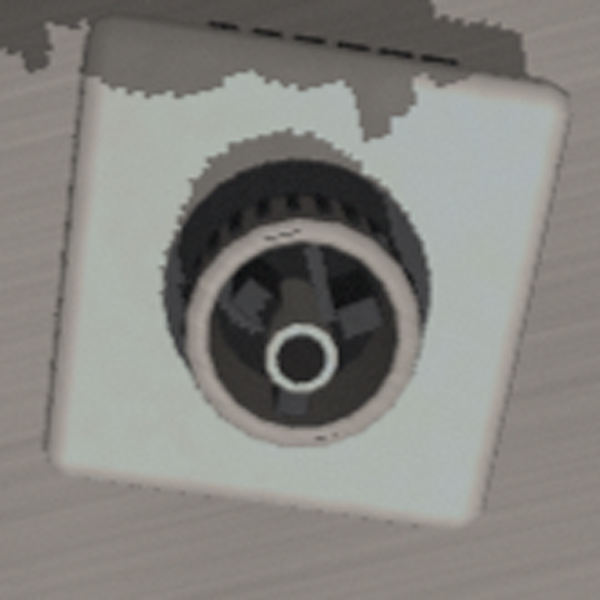

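Run:
```python
from h import *
s=state();f=grab_frame("wrist");c=cam(f,s)
print("ring",plane(c,[[333.6,211]],100),"bit",plane(c,[[332.8,218.2]],120))
q=np.array([[85,18],[570,92],[475,525],[52,472]])/3.636+[250,120]
p=plane(c,q,50);print(p,p.mean(0))
f=grab_frame("top");c=cam(f)
print("ring",plane(c,[[234,200.7]],100),"base",plane(c,np.array([[155,60],[360,145],[265,352],[60,262]])/5+[195,165],50).mean(0))
k=np.array([[533,38],[747,115],[670,322],[455,240]]);k[:,0]-=400
p=plane(c,k/5+[345,165],50);print("ctl",p,p.mean(0))
f=grab_frame("scene");c=cam(f)
print("ring",plane(c,[[290+203/5,285+128/5]],100))
```

```text
ring [[549.31726682 197.44244883 100.        ]] bit [[549.97987492 195.87633659 120.        ]]
[[468.61532853 161.56403468  50.        ]
 [516.65822569 277.89307017  50.        ]
 [629.4168338  230.94356215  50.        ]
 [583.89222829 117.26126291  50.        ]] [549.64565408 196.91548248  50.        ]
ring [[549.22735121 189.78012536 100.        ]] base [548.21459204 189.15368667  50.        ]
ctl [[ 644.82612186 -172.81031408   50.        ]
 [ 602.77704466 -288.0407342    50.        ]
 [ 488.23588774 -243.85778709   50.        ]
 [ 531.76511577 -129.67717462   50.        ]] [ 566.90104251 -208.5965025    50.        ]
ring [[553.99588614 195.25929374 100.        ]]
```

Emit:
{"api": "arm_command", "payload": {"claw": [0,0,0,0,0,0,0], "dp": [[9,10,0],[0,0,10],[0,0,10],[0,0,10],[0,0,10],[0,0,10],[0,0,0]], "twist": [[0,0,-10],[0,0,-10],[0,0,-10],[0,0,-10],[0,0,-10],[0,0,-10],[0,0,0]]}}

```text
clock: 2.62
position: [539.5, 204.8, 188.8]
tool_rot: [-0.0, -0.411, 0.912, 0.001]
force: [0.3, 0.1, -0.4]
grip_width: 1.0
```

Run:
```python
from h import *
s=state();print(s["clock"],s["position"],s["joint_pos"],rot(s["tool_rot"]))
f=grab_frame("wrist");c=cam(f,s);im=f["img"];u,v=proj(c,[[549,195,100]])[0].astype(int);print(u,v)
u0,v0=u-75,v-75
save(cv2.resize(im[v0:v0+150,u0:u0+150],(600,600),interpolation=2),"w2c.png");print(u0,v0)
```

```text
2.625 [539.52333193 204.80845653 188.79516214] [ 0.23466267  0.42068294 -0.09774811  1.05311187  0.0026836  -0.61204689] [[-6.62452989e-01 -7.49102272e-01 -1.35010905e-03]
 [-7.49102911e-01  6.62449163e-01  2.43644846e-03]
 [-9.30770471e-04  2.62540319e-03 -9.99996120e-01]]
300 239
225 164
```

View pics/w2c.png

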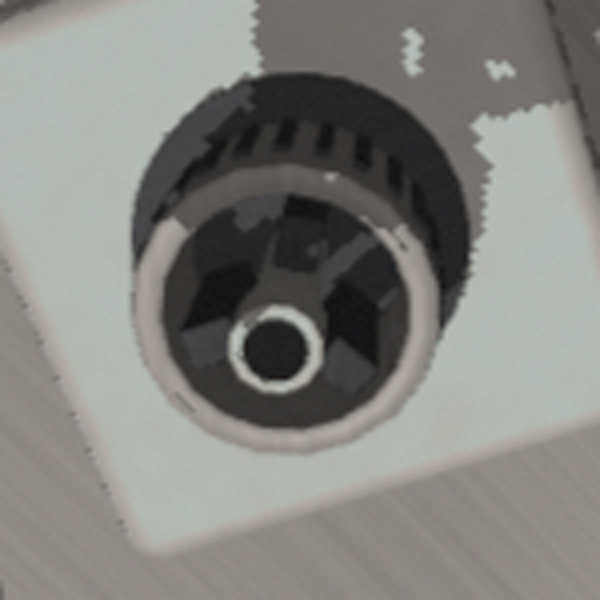

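Run:
```python
from h import *
s=state();f=grab_frame("wrist");c=cam(f,s);Rt=rot(s["tool_rot"])
p=plane(c,[[296.75,241]],100)[0];b=plane(c,[[225+276/4,164+349/4]],120)[0]
print(p,b,"tool delta",Rt.T@(p-s["position"]),Rt.T@([*p[:2],74]-s["position"]))
# where the TCP column at z=100 is seen
print(proj(c,[[*s["position"][:2],100]]))
```

```text
[552.36850473 194.02599614 100.        ] [552.93559428 193.97377713 120.        ] tool delta [-2.41618353e-02 -1.67503627e+01  8.92770965e+01] [ 1.89179106e-02 -1.68086181e+01  1.15276996e+02]
[[319.98983695 240.77293193]]
```

Emit:
{"api": "arm_command", "payload": {"claw": [0,0,0], "dp": [[-1.3,-15.5,10],[0,0,30],[0,0,0]], "twist": [[0,0,0],[0,0,0],[0,0,0]]}}

```text
clock: 3.1
position: [555.3, 194.7, 149.3]
tool_rot: [0.002, -0.407, 0.914, 0.001]
force: [0.0, 0.3, -0.1]
grip_width: 0.998
```

Run:
```python
from h import *
s=state();print(s["clock"],s["position"])
f=grab_frame("wrist");c=cam(f,s);im=f["img"];u,v=proj(c,[[552,195,100]])[0].astype(int)
u0,v0=u-100,v-100
save(cv2.resize(im[v0:v0+200,u0:u0+200],(600,600),interpolation=2),"w3c.png");print(u0,v0)
save(im,"w3.png")
for z in (100,120): print(proj(c,[[*s["position"][:2],z]]))
```

```text
3.1 [555.26087163 194.67203529 149.29898226]
224 158
[[320.12168274 261.96267041]]
[[320.02009642 276.13991358]]
```

View pics/w3.png

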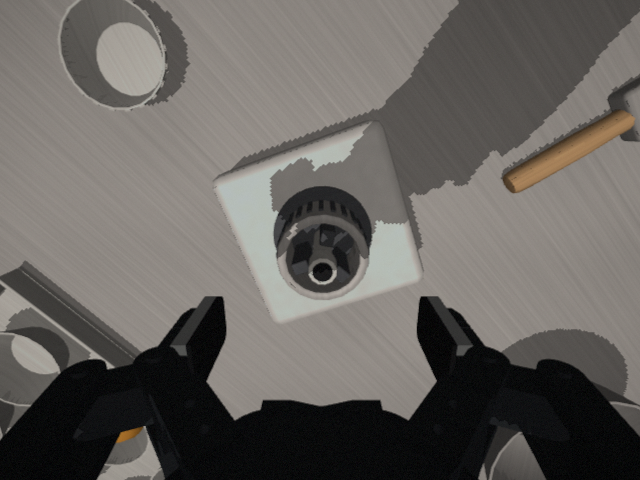

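View pics/w3c.png

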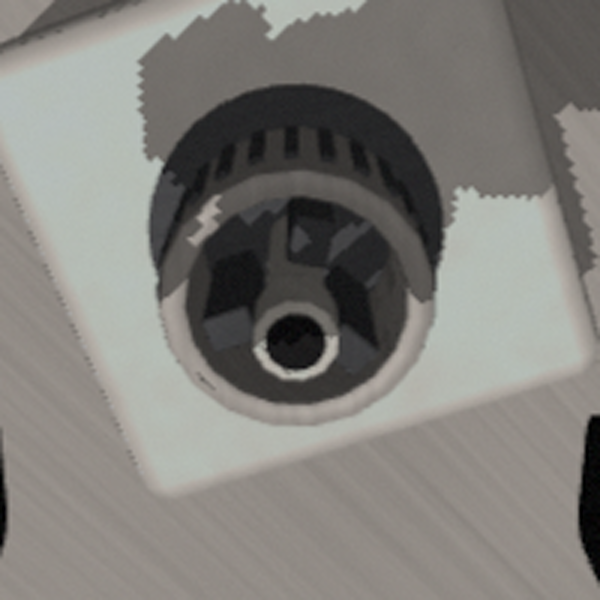

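The ring is centred at (323,257) and the TCP axis at that height shows at (320,262), so it is about 2.5 mm off along tool x and 1.5 mm along y. The bit stands upright between the jaws. I'll correct this and descend.

Emit:
{"api": "arm_command", "payload": {"claw": [0,0,0,0,0,0], "dp": [[2.5,1.5,5],[0,0,20],[0,0,20],[0,0,20],[0,0,10],[0,0,0]], "twist": [[0,0,0],[0,0,0],[0,0,0],[0,0,0],[0,0,0],[0,0,0]]}}

```text
clock: 3.9
position: [557.8, 194.3, 78.7]
tool_rot: [0.007, -0.405, 0.914, -0.001]
force: [-0.6, -0.7, 0.2]
grip_width: 0.996
```

Run:
```python
from h import *
s=state();print(s["clock"],s["position"],s["force"],s["joint_pos"][5])
f=grab_frame("wrist");save(f["img"],"w4.png")
```

```text
3.9 [557.81636951 194.25694461  78.66662745] [-0.63065175 -0.66747043  0.24306902] -0.624316104112248
```

View pics/w4.png

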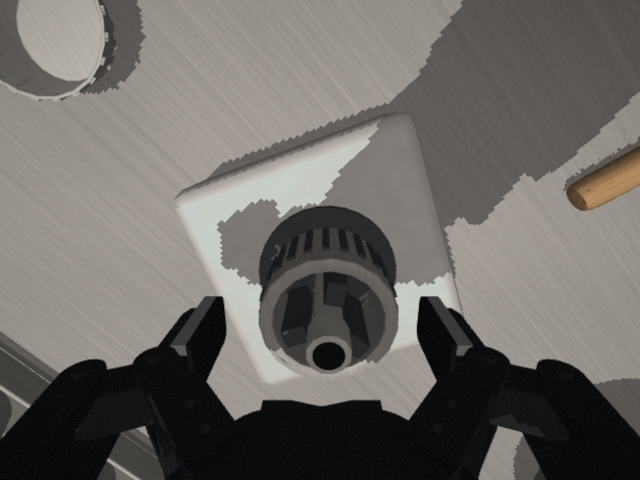

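```bash
cat >> h.py <<'E'
def corr(s,p,ang):  # tool-frame shift and twist(deg) to reach p, straight down, tool y at world angle ang
    Rt=rot(s["tool_rot"]);y=np.array([np.cos(ang),np.sin(ang),0]);z=np.array([0,0,-1.]);G=np.c_[np.cross(y,z),y,z]
    return Rt.T@(np.array(p)-s["position"]),np.degrees(R.from_matrix(Rt.T@G).as_rotvec())
def yang(s):
    y=rot(s["tool_rot"])[:,1];return np.arctan2(y[1],y[0])
E
python3 - <<'E'
from h import *
s=state();f=grab_frame("wrist");c=cam(f,s);im=f["img"]
print(proj(c,[[*s["position"][:2],100]]),plane(c,[[329,318]],100),yang(s))
print(corr(s,[552.5,194.5,74],yang(s)))
save(cv2.resize(im[190:400,230:430],(600,630)[:2],interpolation=2)[:600],"w4c.png")
E
```

```text
[[319.23339261 330.28363415]] [[551.56251368 192.76102452 100.        ]] 2.4054232901733092
(array([3.75365888, 4.3250553 , 5.06532323]), array([-0.42617275,  0.78504059,  0.00291967]))
```

View pics/w4c.png

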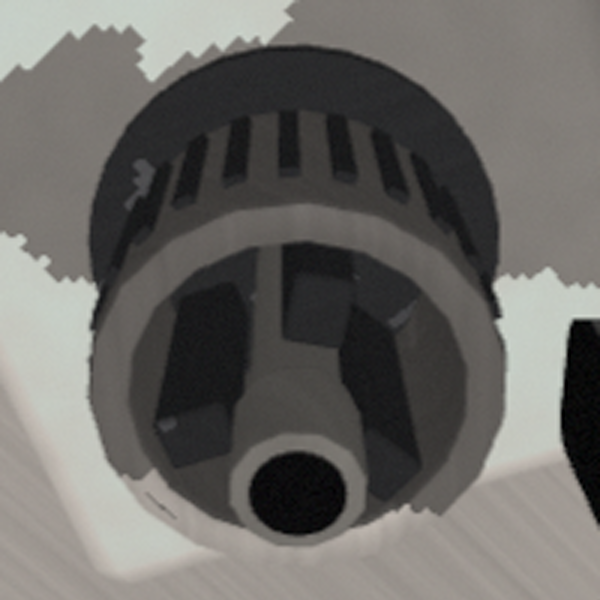

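Emit:
{"api": "arm_command", "payload": {"claw": [0,0,0], "dp": [[4.5,4,3],[0,0,0],[0,0,0]], "twist": [[-0.4,0.8,0],[0,0,0],[0,0,0]]}}

```text
clock: 4.38
position: [553.0, 194.0, 77.7]
tool_rot: [0.001, -0.405, 0.914, -0.001]
force: [0.9, -0.2, -0.2]
grip_width: 1.003
```

Run:
```python
from h import *
s=state();print(s["clock"],s["position"],s["force"],s["joint_pos"][5])
print(corr(s,[552,193.5,73],yang(s)))
```

```text
4.375 [552.96590121 193.99589929  77.71776712] [ 0.87527742 -0.23735968 -0.22590657] -0.6217412040628425
(array([1.02132112, 0.39070924, 4.71597893]), array([-9.39597586e-02,  6.48976305e-02,  5.32130618e-05]))
```

Centred to within about 1 mm. I'll lower slightly and close.

Emit:
{"api": "arm_command", "payload": {"claw": [0,0,0.4,0.6,0.6,0.6,0.6,0.6], "dp": [[1,0,5],[0,0,0],[0,0,0],[0,0,0],[0,0,0],[0,0,0],[0,0,0],[0,0,0]], "twist": [[0,0,0],[0,0,0],[0,0,0],[0,0,0],[0,0,0],[0,0,0],[0,0,0],[0,0,0]], "force": 100}}

```text
clock: 5.38
position: [552.6, 192.8, 73.0]
tool_rot: [0.001, -0.405, 0.914, -0.001]
force: [-0.9, 0.4, 0.9]
grip_width: 0.621
```

Run:
```python
from h import *
s=state();print(s["clock"],s["position"],s["force"],s["torque"],s["joint_pos"][5],s["grip_width"])
print(corr(s,[552,193.5,73],yang(s)))
f=grab_frame("wrist");save(f["img"],"w5.png")
```

```text
5.375 [552.6288956  192.83132862  73.02844797] [-0.90305751  0.36137567  0.85598802] [-0.01364734  0.17903974 -0.04340664] -0.6226967986824725 0.6207425316892367
(array([-0.0729516 ,  0.91511817,  0.02602267]), array([-1.57818600e-01,  7.47915554e-02,  1.03005037e-04]))
```

View pics/w5.png

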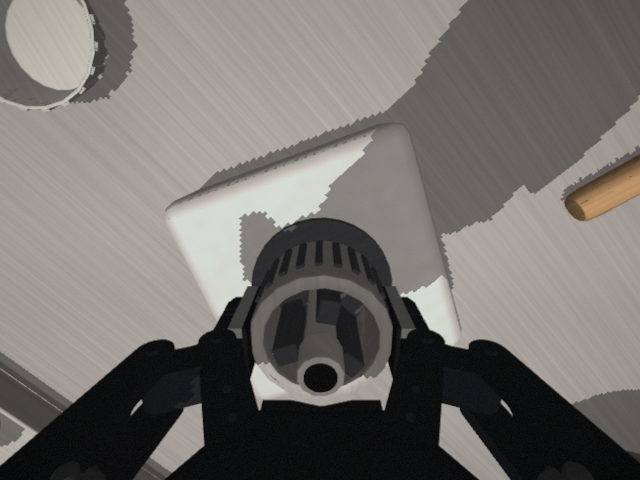

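The fingers hold the sleeve on both sides, with the bit clear between them. I'll turn clockwise.

Emit:
{"api": "arm_command", "payload": {"claw": [0.8,0.8,0.8,0.8,0.8], "dp": [[0,0,0],[0,0,0],[0,0,0],[0,0,0],[0,0,0]], "twist": [[0,0,0],[0,0,8],[0,0,8],[0,0,8],[0,0,8]], "force": 115}}

```text
clock: 6.05
position: [552.9, 192.4, 73.1]
tool_rot: [0.002, -0.13, 0.992, -0.001]
force: [-0.1, -1.6, 2.3]
grip_width: 0.622
```

Run:
```python
from h import *
s=state();print(s["clock"],s["position"],s["force"],s["torque"],s["joint_pos"][5],s["grip_width"],yang(s))
print(corr(s,[552.6,192.8,73],yang(s)))
f=grab_frame("wrist");save(f["img"],"w6.png")
```

```text
6.05 [552.9222195  192.39574854  73.09881983] [-0.05603494 -1.55596471  2.29842612] [-0.18644688  0.17214392  0.19075905] -0.04891345634381201 0.6220373744196707 1.831196072513685
(array([0.20755192, 0.47386532, 0.0968704 ]), array([-0.16434001,  0.16316308,  0.000234  ]))
```

View pics/w6.png

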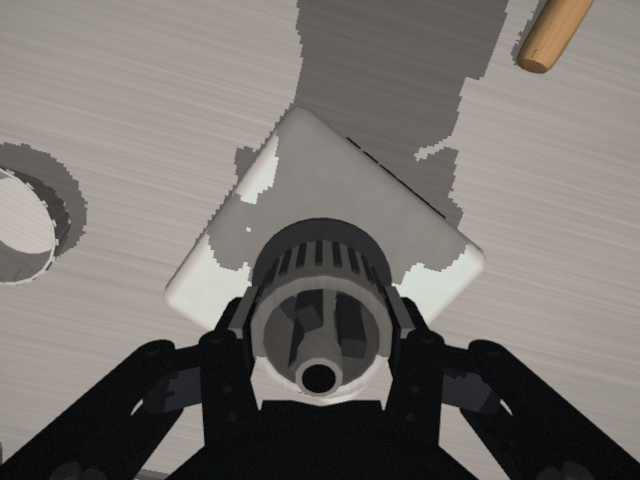

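The sleeve turned with the grip by 0.57 rad at about 0.2 N m, as expected. I'll keep turning.

Emit:
{"api": "arm_command", "payload": {"claw": [0.8,0.8,0.8,0.8], "dp": [[0,0,0],[0,0,0],[0,0,0],[0,0,0]], "twist": [[0,0,8],[0,0,8],[0,0,8],[0,0,8]]}}

```text
clock: 6.6
position: [552.9, 191.8, 73.1]
tool_rot: [0.002, 0.155, 0.988, -0.001]
force: [-0.6, -2.5, 0.7]
grip_width: 0.622
```

Run:
```python
from h import *
s=state();print(s["clock"],s["position"],s["force"],s["torque"],s["joint_pos"][5],s["grip_width"],yang(s))
f=grab_frame("wrist");save(f["img"],"w7.png")
```

```text
6.6 [552.89289053 191.82635653  73.0929832 ] [-0.55155622 -2.48774375  0.72608945] [-0.22731746  0.25884884  0.54037266] 0.5223105132262839 0.6224755639519126 1.2597673328255592
```

View pics/w7.png

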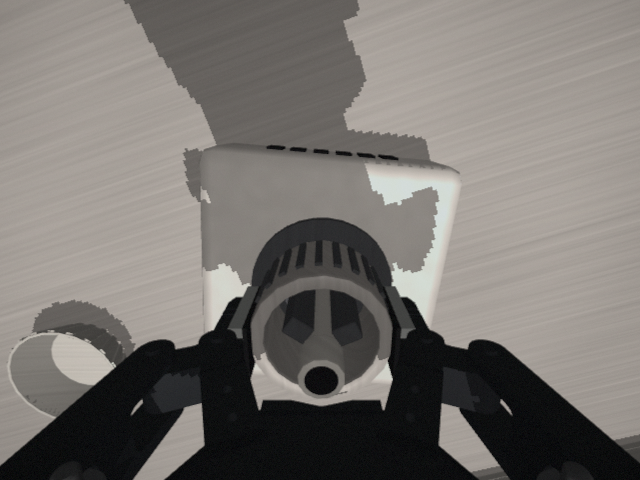

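Torque has risen to 0.54 N m and the jaws are closing on the bit. I'll continue in smaller steps to the stop.

Emit:
{"api": "arm_command", "payload": {"claw": [0.8,0.8], "dp": [[0,0,0],[0,0,0]], "twist": [[0,0,5],[0,0,5]]}}

```text
clock: 6.9
position: [555.2, 190.5, 73.3]
tool_rot: [0.005, 0.239, 0.971, -0.003]
force: [4.5, -7.4, -1.0]
grip_width: 0.625
```

Run:
```python
from h import *
s=state();print(s["clock"],s["position"],s["force"],s["torque"],s["joint_pos"][5],s["grip_width"],yang(s))
```

```text
6.9 [555.2250268  190.53263376  73.33293138] [ 4.50303505 -7.36050612 -1.0229268 ] [-1.1874947  -1.05654044  5.61596612] 0.6930900483530024 0.6245137403292933 1.0885768534360678
```

The torque shot up to 5.6 N m, so the stop is reached and the jaws are fully tight. I'll relax, then release.

Emit:
{"api": "arm_command", "payload": {"claw": [0.8,0.8,0.2,0,0,0], "dp": [[0,0,0],[0,0,0],[0,0,0],[0,0,0],[0,0,0],[0,0,0]], "twist": [[0,0,0],[0,0,0],[0,0,0],[0,0,0],[0,0,0],[0,0,0]]}}

```text
clock: 7.65
position: [555.9, 190.4, 73.2]
tool_rot: [0.005, 0.234, 0.972, -0.003]
force: [0.5, -0.2, -0.5]
grip_width: 1.003
```

Run:
```python
from h import *
s=state();print(s["clock"],s["position"],s["force"],s["torque"],s["joint_pos"][5],s["grip_width"],yang(s))
f=grab_frame("wrist");save(f["img"],"w8.png")
print(corr(s,[555,190,73],yang(s)))
```

```text
7.65 [555.91183477 190.43711902  73.19156421] [ 0.52280321 -0.235992   -0.53566296] [0.01922149 0.02479882 0.03900502] 0.6826524238674213 1.0034272063205503 1.0988478676758773
(array([ 0.61564795, -0.80336592,  0.18652974]), array([-0.15162731,  0.66765627,  0.00088345]))
```

View pics/w8.png

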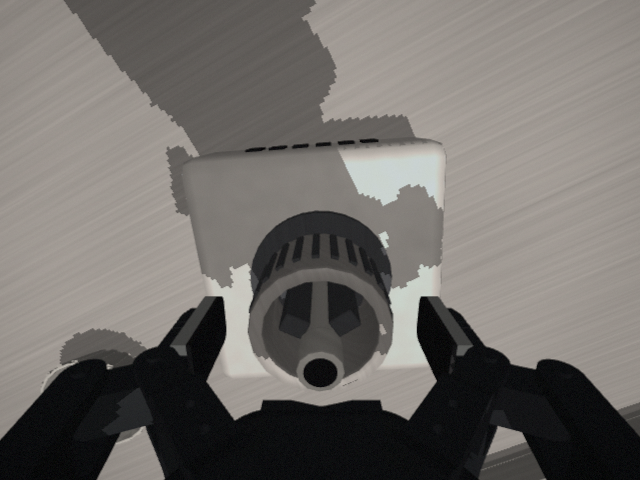

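The bit is between the closed jaws. To be sure it's tight, I'll regrip and turn again, expecting a stop after about 0.2 rad.

Emit:
{"api": "arm_command", "payload": {"claw": [0.4,0.8,0.8,0.8,0.8,0.8,0.8,0.8], "dp": [[0,0,0],[0,0,0],[0,0,0],[0,0,0],[0,0,0],[0,0,0],[0,0,0],[0,0,0]], "twist": [[0,0,0],[0,0,0],[0,0,0],[0,0,0],[0,0,0],[0,0,3],[0,0,3],[0,0,3]]}}

```text
clock: 8.7
position: [555.5, 189.6, 74.3]
tool_rot: [0.006, 0.311, 0.951, -0.003]
force: [-1.2, -0.7, 2.4]
grip_width: 0.636
```

Run:
```python
from h import *
s=state();print(s["clock"],s["position"],s["force"],s["torque"],s["joint_pos"][5],s["grip_width"],yang(s))
```

```text
8.7 [555.45056543 189.57924892  74.26738043] [-1.15595908 -0.70875867  2.40658215] [-0.34326971  0.27891917  0.54868286] 0.8422350702462559 0.6357066853978036 0.9391204842523939
```

Emit:
{"api": "arm_command", "payload": {"claw": [0.8,0.8], "dp": [[0,0,0],[0,0,0]], "twist": [[0,0,3],[0,0,3]]}}

```text
clock: 8.95
position: [553.8, 190.4, 74.2]
tool_rot: [0.004, 0.359, 0.933, -0.003]
force: [-13.8, 12.8, 8.4]
grip_width: 0.631
```

Run:
```python
from h import *
s=state();print(s["clock"],s["position"],s["force"],s["torque"],s["joint_pos"][5],s["grip_width"],yang(s))
```

```text
8.95 [553.80569325 190.42958752  74.20401954] [-13.82614182  12.83884918   8.37596203] [3.07481262 2.78161057 0.41003868] 0.9462892426093783 0.6314726271495875 0.8361772770163
```

The sleeve stopped again after about 0.2 rad of stiff turning, and side force built up as the pads slipped. That's the stop, so I'll release, view and rise.

Emit:
{"api": "arm_command", "payload": {"claw": [0.8,0.2,0,0,0,0,0], "dp": [[0,0,0],[0,0,0],[0,0,0],[0,0,0],[0,0,-40],[0,0,-60],[0,0,0]], "twist": [[0,0,0],[0,0,0],[0,0,0],[0,0,0],[0,0,0],[0,0,0],[0,0,0]]}}

```text
clock: 9.82
position: [553.4, 190.9, 176.4]
tool_rot: [0.004, 0.359, 0.933, -0.003]
force: [0.7, -0.4, -1.6]
grip_width: 1.0
```

Run:
```python
from h import *
s=state();print(s["clock"],s["position"],s["force"],s["joint_pos"],s["grip_width"],yang(s))
f=grab_frame("wrist");c=cam(f,s);u,v=proj(c,[[553,194,100]])[0].astype(int);im=f["img"]
save(cv2.resize(im[v-75:v+75,u-75:u+75],(600,600),interpolation=2),"w9c.png")
ctl=[566,-205,190]
print(corr(s,ctl,np.radians(69.5)))
f=grab_frame("top");save(cv2.resize(f["img"][140:260,80:440],None,fx=2.2,fy=2.2,interpolation=2),"top2.png")
```

```text
9.825 [553.4466129  190.91497436 176.38026247] [ 0.66316579 -0.36008279 -1.61718435] [ 0.21298905  0.44267307 -0.09708944  1.02764369 -0.01040489  0.94710498] 0.9995610853580195 0.8366454222281576
(array([-274.68282851, -285.56070407,   -9.8071256 ]), array([ -0.30065423,   0.55444597, -21.56253907]))
```

View pics/w9c.png

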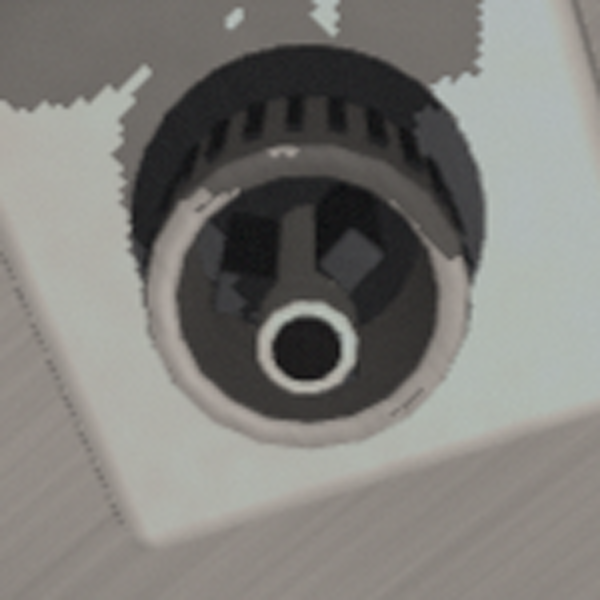

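The bit is centred among the jaws, its crown at (305,345) in the crop. Next I'll move over the control box.

Emit:
{"api": "arm_command", "payload": {"claw": [0,0,0,0,0,0,0,0,0,0], "dp": [[0,0,-10],[0,0,-10],[-19,-46,0],[-19,-46,0],[-19,-46,0],[-19,-46,0],[-19,-46,0],[-19,-46,0],[-19,-46,0],[-19,-46,0]], "twist": [[-0.3,0.6,-10.6],[0,0,-10.6],[0,0,0],[0,0,0],[0,0,0],[0,0,0],[0,0,0],[0,0,0],[0,0,0],[0,0,0]]}}

```text
clock: 11.18
position: [559.3, -215.9, 176.9]
tool_rot: [-0.015, 0.172, 0.985, -0.001]
force: [1.4, -0.2, -0.6]
grip_width: 0.998
```

Emit:
{"api": "arm_command", "payload": {"claw": [0,0], "dp": [[0,0,0],[0,0,0]], "twist": [[0,0,0],[0,0,0]]}}

```text
clock: 11.42
position: [557.5, -218.4, 173.5]
tool_rot: [-0.017, 0.175, 0.984, -0.001]
force: [0.9, 0.5, -1.1]
grip_width: 1.001
```

Run:
```python
from h import *
s=state();print(s["clock"],s["position"],s["joint_pos"],yang(s))
f=grab_frame("wrist");c=cam(f,s);im=f["img"];save(im,"d1.png")
print(proj(c,[[567,-206,94],[567,-206,50]]))
```

```text
11.425 [ 557.48458568 -218.35945303  173.5445933 ] [-0.48920052  0.49767046 -0.01555441  1.08941207 -0.01162835 -0.13776166] 1.2196609214587557
[[339.68164384 258.45830592]
 [337.15359698 240.37806435]]
```

View pics/d1.png

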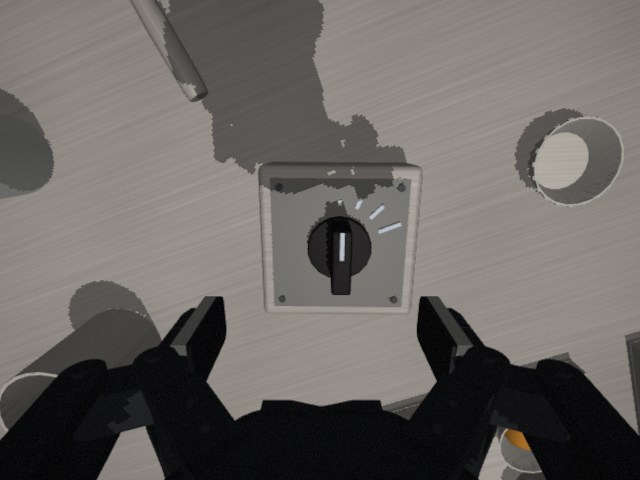

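Run:
```python
from h import *
s=state();f=grab_frame("wrist");c=cam(f,s);im=f["img"]
g=cv2.cvtColor(im,cv2.COLOR_RGB2GRAY)
p=plane(c,[[275,180],[408,181],[396,304],[275,306]],51);print("plate corners?",p,p.mean(0))
p=plane(c,[[279,187],[402,187],[394,300],[282,299]],50);print("screws",p,p.mean(0));
for a,b in((0,1),(3,2),(0,3),(1,2)):
  d=p[b]-p[a];print(np.degrees(np.arctan2(d[1],d[0])),np.linalg.norm(d))
print("bar",plane(c,[[342,263]],94))
u0,v0=290,190
save(cv2.resize(im[v0:v0+120,u0:u0+120],(600,600),interpolation=2),"d1c.png")
```

```text
plate corners? [[ 504.04623113 -235.11292048   51.        ]
 [ 540.09912647 -138.28776239   51.        ]
 [ 638.04897029 -177.06072718   51.        ]
 [ 604.38285007 -276.06341121   51.        ]] [ 571.64429449 -206.63120532   51.        ]
screws [[ 510.22458012 -234.39364823   50.        ]
 [ 543.18130895 -143.78324117   50.        ]
 [ 634.37891574 -177.54569052   50.        ]
 [ 600.68205533 -268.16977082   50.        ]] [ 572.11671503 -205.97308768   50.        ]
70.01271060932159 96.41779837305525
69.6032953374079 96.68610206001411
-20.475243529959776 96.55765780354531
-20.31515755525647 97.24662703150409
bar [[ 570.74807419 -205.48871367   94.        ]]
```

View pics/d1c.png

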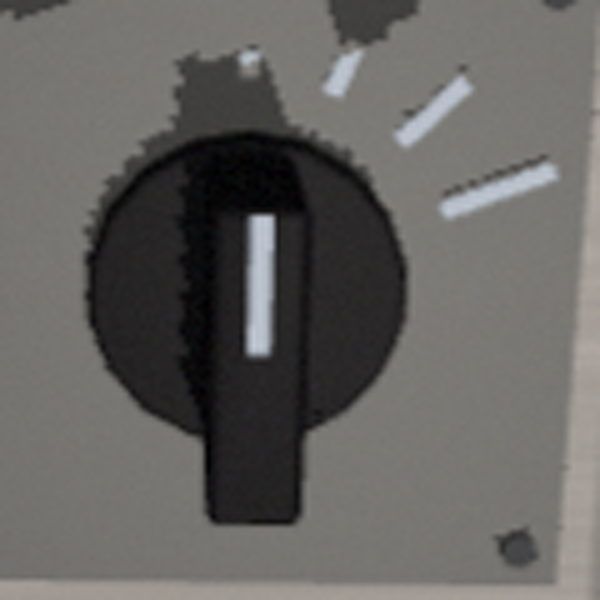

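The box centre is at (571.5,-205.7), with its yaw at about -20.2° from the screw pattern. The bar's top centre agrees to within 1 mm.

Run:
```python
from h import *
s=state();print(corr(s,[571.3,-205.7,125],1.217))
```

```text
(array([-10.06946304,  16.42135853,  48.61154594]), array([-0.42603997, -1.85376413,  0.21137874]))
```

Emit:
{"api": "arm_command", "payload": {"claw": [0,0.2,0.4,0.4], "dp": [[-8,15,10],[0,0,20],[0,0,18],[0,0,0]], "twist": [[-0.4,-1.8,0.2],[0,0,0],[0,0,0],[0,0,0]]}}

```text
clock: 12.02
position: [570.9, -200.7, 124.8]
tool_rot: [-0.0, 0.173, 0.985, 0.0]
force: [0.0, -0.3, 0.5]
grip_width: 0.605
```

Run:
```python
from h import *
s=state();print(s["clock"],s["position"],s["grip_width"],corr(s,[571.3,-205.7,72],1.217))
f=grab_frame("wrist");c=cam(f,s);im=f["img"];save(im,"d2.png")
print(proj(c,[[571.3,-205.7,94],[*s["position"][:2],94]]))
```

```text
12.025 [ 570.86857199 -200.68118718  124.77950485] 0.6046283136232693 (array([-2.11992502, -4.58845461, 52.77786228]), array([ 0.01698966, -0.00769811,  0.38458782]))
[[308.02679624 282.16911322]
 [316.36565345 278.64740756]]
```

View pics/d2.png

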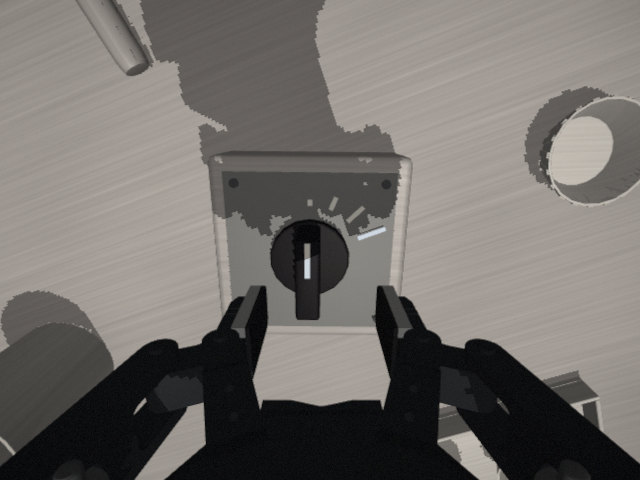

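Emit:
{"api": "arm_command", "payload": {"claw": [0.4,0.4,0.4,0.4], "dp": [[-1.5,-5.2,5],[0,0,18],[0,0,15],[0,0,0]], "twist": [[0,0,0.4],[0,0,0],[0,0,0],[0,0,0]]}}

```text
clock: 12.58
position: [572.8, -207.3, 88.9]
tool_rot: [0.003, 0.176, 0.984, -0.001]
force: [-0.5, -0.2, 0.5]
grip_width: 0.599
```

Run:
```python
from h import *
s=state();print(s["clock"],s["position"],s["grip_width"],s["force"],corr(s,[571.3,-205.7,72],1.217))
f=grab_frame("wrist");c=cam(f,s);im=f["img"];save(im,"d3.png")
print(proj(c,[[571.3,-205.7,94],[*s["position"][:2],94]]))
```

```text
12.575 [ 572.82201383 -207.28474459   88.86325286] 0.5991397060491213 [-0.5487516  -0.24450279  0.54018451] (array([ 2.06950916,  0.96643513, 16.85171723]), array([-0.02647323,  0.31408949, -0.01775039]))
[[317.44074707 309.39287098]
 [315.28408184 313.33820598]]
```

View pics/d3.png

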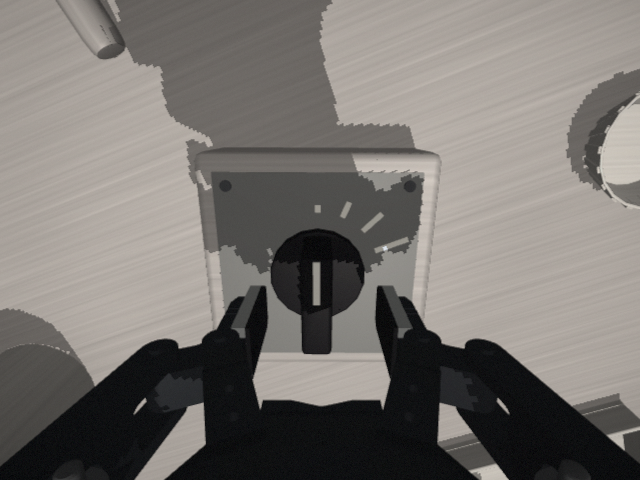

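Emit:
{"api": "arm_command", "payload": {"claw": [0.4,0.4,0.4,0.4], "dp": [[2,-1.6,6],[0,0,6],[0,0,0],[0,0,0]], "twist": [[0,0.3,0],[0,0,0],[0,0,0],[0,0,0]]}}

```text
clock: 13.12
position: [571.4, -208.9, 78.0]
tool_rot: [0.001, 0.176, 0.984, -0.001]
force: [-0.0, -0.9, 0.8]
grip_width: 0.6
```

Run:
```python
from h import *
s=state();print(s["clock"],s["position"],s["grip_width"],s["force"],s["torque"],corr(s,[571.3,-205.7,72],1.217))
f=grab_frame("wrist");c=cam(f,s);im=f["img"];save(im,"d4.png")
```

```text
13.125 [ 571.44356127 -208.87919144   77.99441793] 0.5998053170050579 [-0.00428316 -0.92413435  0.84513479] [-0.04536814 -0.01327004  0.01499278] (array([1.25401519, 2.93689003, 5.98857556]), array([-0.04698488,  0.15810719, -0.02625114]))
```

View pics/d4.png

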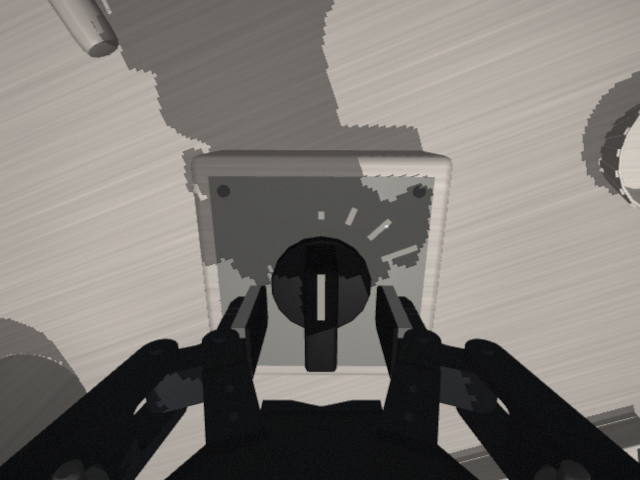

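The bar is now midway between the fingers, at column 321. I'll lower the last 6 mm and close.

Emit:
{"api": "arm_command", "payload": {"claw": [0.4,0.6,0.8,0.95,0.95,0.95,0.95], "dp": [[1,0,6],[0,0,0],[0,0,0],[0,0,0],[0,0,0],[0,0,0],[0,0,0]], "twist": [[0,0,0],[0,0,0],[0,0,0],[0,0,0],[0,0,0],[0,0,0],[0,0,0]], "force": 80}}

```text
clock: 14.05
position: [570.4, -208.7, 71.9]
tool_rot: [0.001, 0.176, 0.984, -0.001]
force: [-1.0, 0.1, 0.4]
grip_width: 0.147
```

Run:
```python
from h import *
s=state();print(s["clock"],s["position"],s["grip_width"],s["force"],s["torque"],s["joint_pos"],yang(s))
f=grab_frame("wrist");c=cam(f,s);im=f["img"];save(im,"d5.png")
```

```text
14.05 [ 570.38686438 -208.67006144   71.9111553 ] 0.14720796163159586 [-0.96970536  0.10743181  0.39056256] [-0.05426315  0.0975347  -0.04289921] [-4.70633882e-01  5.76841169e-01 -1.69749121e-01  8.21159364e-01
 -7.62588797e-04 -1.16069304e-01] 1.2162289561898474
```

View pics/d5.png

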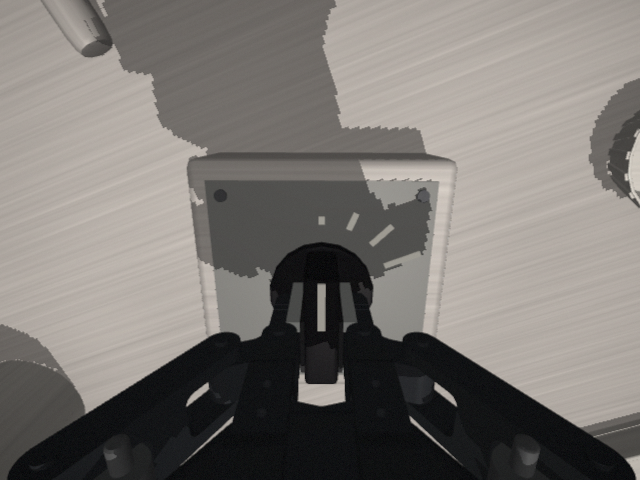

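Gripped at yaw 1.216 rad, which is dial rest. I'll turn clockwise towards yaw 0.016.

Emit:
{"api": "arm_command", "payload": {"claw": [0.95,0.95,0.95,0.95,0.95,0.95], "dp": [[0,0,0],[0,0,0],[0,0,0],[0,0,0],[0,0,0],[0,0,0]], "twist": [[0,0,8],[0,0,8],[0,0,8],[0,0,8],[0,0,8],[0,0,8]]}}

```text
clock: 14.85
position: [570.4, -208.7, 71.9]
tool_rot: [0.002, 0.572, 0.821, -0.0]
force: [-0.6, 0.0, 0.5]
grip_width: 0.149
```

Run:
```python
from h import *
s=state();print(s["clock"],s["position"],s["grip_width"],s["force"],s["torque"],s["joint_pos"][5],1.2162-yang(s),corr(s,[570.4,-208,72],0.016))
f=grab_frame("wrist");c=cam(f,s);im=f["img"];save(im,"d6.png")
```

```text
14.85 [ 570.38921981 -208.72069289   71.89807108] 0.149139273476468 [-0.6377754   0.00920001  0.53830318] [-0.10564732  0.16443961  0.1426805 ] 0.7464788610445747 0.8622884414420255 (array([ 0.6719679 ,  0.25999335, -0.10376203]), array([ 0.09239396,  0.16815572, 19.36078975]))
```

View pics/d6.png

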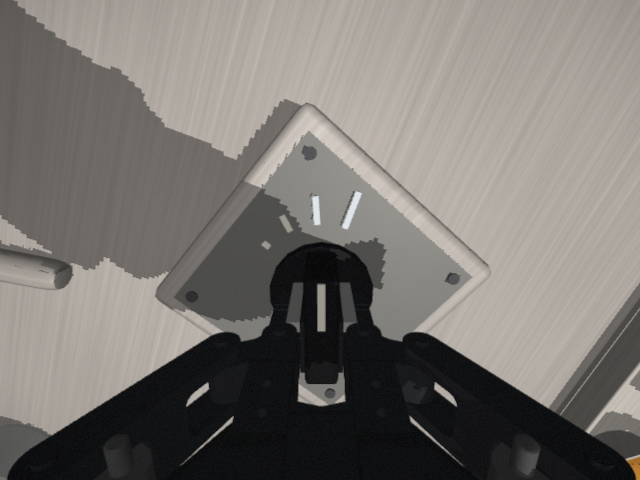

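The pointer stands just past the second mark, the dial at about 0.86 rad. About 19° remains.

Emit:
{"api": "arm_command", "payload": {"claw": [0.95,0.95,0.95], "dp": [[0,0,0],[0,0,0],[0,0,0]], "twist": [[0,0,7],[0,0,6],[0,0,5]]}}

```text
clock: 15.28
position: [570.3, -208.7, 71.9]
tool_rot: [0.002, 0.696, 0.718, -0.0]
force: [-0.3, 0.7, 0.1]
grip_width: 0.15
```

Emit:
{"api": "arm_command", "payload": {"claw": [0.95], "dp": [[0,0,0]], "twist": [[0,0,0]]}}

```text
clock: 15.4
position: [570.4, -208.7, 71.9]
tool_rot: [0.002, 0.695, 0.719, -0.0]
force: [-0.8, -1.5, 0.7]
grip_width: 0.154
```

Run:
```python
from h import *
s=state();print(s["clock"],s["position"],s["grip_width"],s["force"],s["torque"],s["joint_pos"][5],s["joint_velocities"][5],1.2162-yang(s))
f=grab_frame("wrist");c=cam(f,s);im=f["img"];save(im,"d7.png")
```

```text
15.4 [ 570.35474492 -208.7236582    71.88774262] 0.15361848055976451 [-0.83869486 -1.45124559  0.69959624] [-0.12742139  0.16827199  0.14336828] 1.0666932226101904 -0.03497797032167272 1.1823266203426186
```

View pics/d7.png

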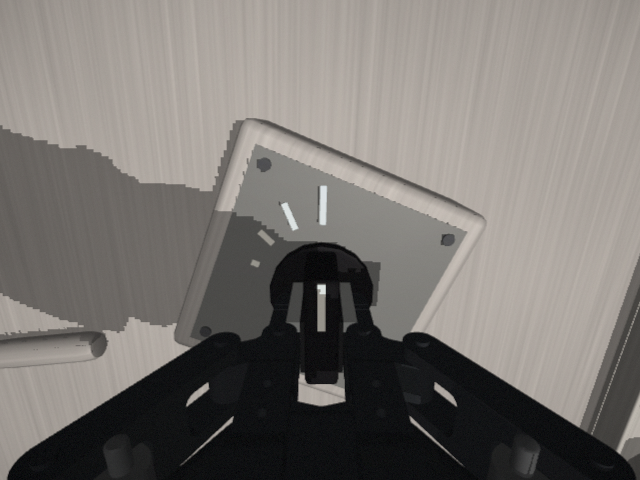

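The third mark (323,205) lines up with the pointer (321,305), with the dial at 1.18 rad. I'll nudge it 1.5° more and let it settle.

Emit:
{"api": "arm_command", "payload": {"claw": [0.95,0.95], "dp": [[0,0,0],[0,0,0]], "twist": [[0,0,1.5],[0,0,0.7]]}}

```text
clock: 15.7
position: [570.3, -208.7, 71.9]
tool_rot: [0.002, 0.708, 0.706, -0.0]
force: [-0.7, -1.2, 0.4]
grip_width: 0.152
```

Run:
```python
from h import *
for i in range(3):
    s=state();print(s["clock"],s["position"],s["grip_width"],s["torque"],s["joint_velocities"][5],1.2162-yang(s))
    f=grab_frame("wrist")
save(f["img"],"d8.png")
f=grab_frame("top");save(cv2.resize(f["img"][140:290,80:530],None,fx=1.7,fy=1.7,interpolation=2),"top3.png")
```

```text
15.7 [ 570.34783241 -208.73342028   71.91043269] 0.15235152064487031 [-0.05016355  0.18141797  0.1814307 ] 0.08418302707730166 1.2184678366004358
15.75 [ 570.31509917 -208.71254344   71.88658272] 0.15268788872553052 [-0.10585017  0.19894706  0.16574815] -0.015347673073603168 1.2189857117459943
15.8 [ 570.36110732 -208.74041684   71.91792322] 0.1527766948753321 [-0.09661735  0.13793811  0.15352365] -0.008388150367540002 1.2183869907593332
```

View pics/d8.png

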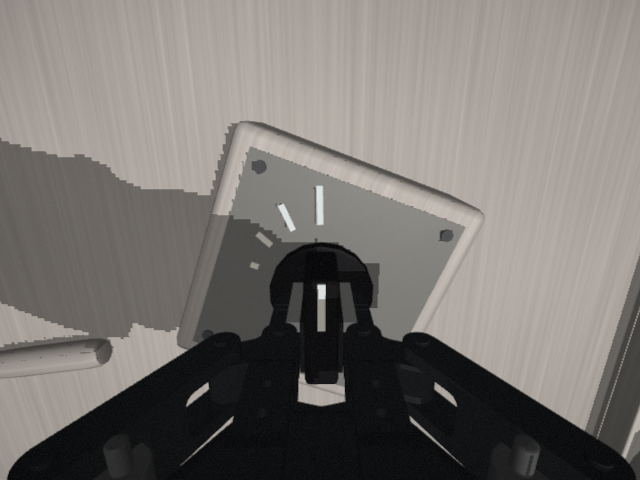

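View pics/top3.png

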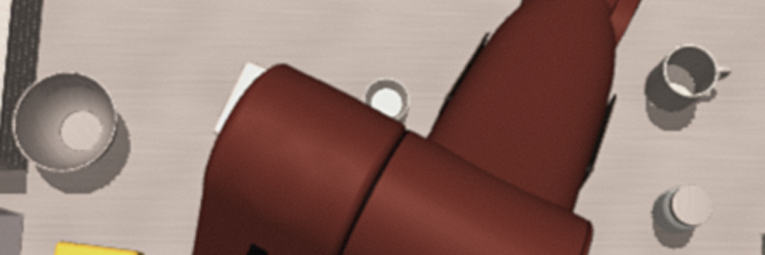

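The dial is steady at about 1.22 rad against 0.15–0.18 N m of spring torque, and the third mark lines up with the pointer. Handing in.

```bash
python3 -c "
from cell import finish_job
print(finish_job())"
```

```text
the job is handed in; nothing more can be done
None
```

I tightened the chuck first, then turned the dial to its third mark. I handed the job in at about 15.8 s with the gripper still holding the dial.

- **Chuck:** The sleeve turned about 1.3 rad clockwise until the torque jumped to 5.6 N m at the stop, and I let go. I regripped to check. It turned stiffly at about 0.55 N m for roughly 0.2 rad, then went no further and the pads slipped, with sideways force of about 19 N. The wrist picture after release showed the bit centred between the closed jaws. I judged it tight from torque and picture, because the sleeve angle can't be read directly.
- **Dial:** It was held steady at about 1.22 rad (the mark is 1.2) in three readings, against about 0.15–0.18 N m of spring torque. The wrist picture showed the pointer in line with the longest mark, well short of the 1.5 stop.
- **Other things:** I saw no contact with any of them. In the last top view the bowl, tin, jug and jar looked in place. The arm hid the timer, spoon and brush in that view, so I couldn't check those at the end.
- **Disagreement between cameras:** The top camera put the chuck about 4–7 mm away from the wrist camera's estimate in y. I went by the wrist camera.

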